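# Make up a robot's ballast on the dial scale

### The job

Make up the ballast for the robot: add steel bars to the scale's pan, or take bars off it, until the needle comes to rest inside the grey band set on the dial. Lay each bar down flat and gently, without dropping it or pressing the pan onto its stop; bars not needed lie flat on the bench, and the wheel, the jar and the wrench stay where they are.

Things in the scene. Friction and masses are not known exactly. Their poses are not given: they have to be found in the camera images.
- bar64_mid (a point): Centre (half-way along and half-way up) of the ballast bar 64 mm long, sawn from 20 x 20 mm square bright steel bar; about 0.2 kg. x axis along its length, z up. It already lies on the pan at the start.
- bar96_mid (a point): Centre (half-way along and half-way up) of the ballast bar 96 mm long, sawn from 20 x 20 mm square bright steel bar; about 0.3 kg. x axis along its length, z up. It lies flat on the bench to the right of the scale at the start.
- bar127_mid (a point): Centre (half-way along and half-way up) of the ballast bar 127 mm long, sawn from 20 x 20 mm square bright steel bar; about 0.4 kg. x axis along its length, z up. It lies flat on the bench to the right of the scale at the start.
- bar191_mid (a point): Centre (half-way along and half-way up) of the ballast bar 191 mm long, sawn from 20 x 20 mm square bright steel bar; about 0.6 kg. x axis along its length, z up. It lies flat on the bench to the right of the scale at the start.
- bar64: The same 64 mm bar; this origin is the centre of its underside as it lies at the start.
- bar96: The same 96 mm bar; this origin is the centre of its underside as it lies at the start.
- bar127: The same 127 mm bar; this origin is the centre of its underside as it lies at the start.
- bar191: The same 191 mm bar; this origin is the centre of its underside as it lies at the start.
- pan_top (a point): Centre of the upper face of the scale's flat metal pan, 200 mm (x) by 240 mm (y), no rim; it moves with the pan and is 185 mm above the bench when the pan is empty. x axis towards the dial side, y along the pan's longer side, z up.
- scale: The dial scale, fixed, grey; origin on the bench under the pan's centre, z up, x towards its dial side. Housing below the pan 184 mm wide; the sloped dial (170 mm across, facing away from the robot and 45 degrees up) begins at the pan's +x edge and reaches to 215 mm from the origin, all below the pan's height.
- pan (a joint): How far the sprung pan has sunk, in m: 0 empty, 0.012 per kilogram on it, stop at 0.024 (2 kg). It settles within about half a second.
- needle (a joint): Angle of the black dial needle, rad: 0 (12 o'clock) with the pan empty, growing clockwise as seen facing the dial, 2.618 rad (150 degrees) per kilogram; dial marks every 0.1 kg (15 degrees), longer marks every 0.5 kg.
- band (a joint): Angle of the middle of the grey acceptance band on the dial, measured like the needle; preset to the wanted weight, somewhere between 0.88 and 1.22 kg, and it cannot be moved. The band reaches 0.19 rad (11 degrees, about 0.07 kg) to each side, with a dark line at each edge.
- needle_tip (a point): Point on the needle 55 mm from the dial's centre; -x axis points along the needle outwards, z out of the dial.
- band_mid (a point): Middle of the acceptance band, 55 mm from the dial's centre; -x axis points outwards, z out of the dial.
- wheel: Bystander: black rubber robot drive wheel lying flat, 150 mm across, 38 mm thick; origin at the centre of its underside.
- jar: Bystander: clear jar with a lid, 76 mm across, 120 mm tall; origin at the centre of its underside.
- wrench: Bystander: steel wrench 170 mm long lying flat; origin under its middle, x along it.
Not all that is in view belongs to the job. What is shaped like the bar191 but pink is not meant.

How it is judged (in metres and radians):
At the end, for the whole second after the job is handed in: The needle rests inside the acceptance band (the two points 55 mm out on the dial within 10.5 mm of each other, 0.19 rad), the pan is still, and every bar lies level, either wholly supported on the pan or flat on the bench (distance between needle_tip and band_mid below 0.0105 m and velocity of joint pan between -0.005 and 0.005 m/s and ((x of bar64_mid in the frame of pan_top between -0.1 and 0.1 m and y of bar64_mid in the frame of pan_top between -0.12 and 0.12 m and z of bar64_mid in the frame of pan_top between 0 and 0.06 m) or height (world z) of bar64_mid between 0 and 0.03 m) and angle between each of bar64_mid, bar96_mid, bar127_mid, bar191_mid's own x axis and vertical above 1.45 rad and ((x of bar96_mid in the frame of pan_top between -0.1 and 0.1 m and y of bar96_mid in the frame of pan_top between -0.12 and 0.12 m and z of bar96_mid in the frame of pan_top between 0 and 0.06 m) or height (world z) of bar96_mid between 0 and 0.03 m) and ((x of bar127_mid in the frame of pan_top between -0.1 and 0.1 m and y of bar127_mid in the frame of pan_top between -0.12 and 0.12 m and z of bar127_mid in the frame of pan_top between 0 and 0.06 m) or height (world z) of bar127_mid between 0 and 0.03 m) and ((x of bar191_mid in the frame of pan_top between -0.1 and 0.1 m and y of bar191_mid in the frame of pan_top between -0.12 and 0.12 m and z of bar191_mid in the frame of pan_top between 0 and 0.06 m) or height (world z) of bar191_mid between 0 and 0.03 m)); the robot touches nothing.
It fails at once if the pan is run onto its stop (sunk more than 23 mm) (value of joint pan above 0.023 m).
It fails at once if a bar is dropped (falls, free of the fingers, faster than 0.5 m/s: from more than about 13 mm) ((linear speed of bar64 above 0.5 m/s and contact force between the fingers and bar64 below 0.05 N) or (linear speed of bar96 above 0.5 m/s and contact force between the fingers and bar96 below 0.05 N) or (linear speed of bar127 above 0.5 m/s and contact force between the fingers and bar127 below 0.05 N) or (linear speed of bar191 above 0.5 m/s and contact force between the fingers and bar191 below 0.05 N)).
It fails at once if the wheel, the jar or the wrench is pushed aside by more than 20 mm (distance of any of wheel, jar, wrench from where it was at the start of the episode above 0.02 m).
It also fails if it takes over 72 s, if anything falls off the work surface, if the arm or the gripper's body presses on something with over 40 N, if the wrist force passes 120 N, or if a joint passes its speed limit or range.

### The arm

A 6-joint arm with a two-finger parallel gripper is mounted at the origin on the work surface. World frame = base frame: x ahead of the robot, y to its left, z up, the work surface at z = 0. Lengths are in m, angles in degrees, forces in N, time in s.
With the tool pointing down it reaches from about 0.225 to 0.725 m from the base axis. Payload 3.1 kg.
Tool frame: the origin (TCP) lies on the centre line of the jaws, within the pads' length; the fingertips stand 25 mm ahead of it and the grasp point (between the pads) lies 6 mm ahead of it; z points along the fingers, y is the line along which they close (so a half turn about z gives the same grasp; the last joint's range is limited). The gripper opens to 85 mm and grips with 20 to 120 N. Pads are 22 mm wide; open, the fingers measure 114 mm over their backs; the gripper's body (76 mm by 85 mm) begins 54 mm behind the grasp point. The pads swing forward as they close: fully open they stand 13 mm farther back than shut.
Start: joints at [-70.692, 2.75, 5.684, 92.934, 0, 82.678], TCP at [0.235, -0.469, 0.256] pointing down, gripper open.
Joint ranges: [-166.93, 166.93], [-56.73, 111.36], [-69.38, 81.34], [-121.58, 131.49], [-85.45, 84.26], [-180, 180]. Speed limits (degrees/s): [159.86, 159.86, 180, 180, 180, 180].

### API

Orientations are given as a 3x3 rotation matrix whose columns are the frame's x, y, z axes.
In Python, from plant import read_state, camera, hand_in gives the robot as it stands.
- The arm moves only by the tool arm_command, never from a script. Its argument "motion" is a list of rows, each a list of 6 numbers: the shift along the tool's x, y, z normalised to -1 to 1, where 1 is 0.8 m, then the turn, a rotation vector about the tool's x, y, z normalised to -1 to 1, where 1 is pi rad. In form: [[dx, dy, dz, wx, wy, wz], ...]. A call has 1 to 12 rows; each row is the pose to reach, as a shift and turn from the pose commanded when the call began, along the tool's axes at that moment, turning the shorter way round; what a row does not reach only later rows make up. A row lasts 1/12 s, in which the tool goes at most 41.7 mm and 7.16 degrees, less where a joint would pass 70% of its speed; a pose out of reach is approached as far as the arm can. A call with a number of a shift or a turn outside -1 to 1 is refused whole. A call with a gripper value outside its range is refused whole. "hand" is the finger opening in mm, from 0 to 85.4, set as the call begins (left out, the last holds). The fingers move at their own pace and stop on an object; "grip_force" is the grip in N (left out, the last holds). Time passes only in rows, so rows that repeat a pose let the fingers close. It gives the time, the measured TCP pose, the force, the opening and the grip force at its end, in the units of the state.
- read_state(): the state, without advancing time (a new reading comes with each control period).
- camera(name): name is "side" or "top"; returns a dict with "frame" (384x512x3 uint8, red, green, blue), "fx", "fy", "cx", "cy" (pixels), "extrinsics" (4x4, takes a point from camera to world coordinates). Camera axes: x right, y up, looking along -z (the intrinsics and any distortion apply to the point x, -y, -z); pixel columns grow to the right and rows downward; lengths in m; the calibration is good to about 2 mm. A picture is of the moment at which its call begins. There is no depth.
- hand_in(): hands the job in; it is judged then, once.
The state is a dict: "t": time; "joint_positions": joint angles; "qvel": joint speeds; "joint_torque": joint torques, N m; "ee_pos": TCP position; "eef_rot": TCP orientation; "wrist_force": force on the tool from outside, world axes, zero at the start; "moment": the same for the moment, N m; "grip_width": finger opening in m; "finger_force": force on a finger pad.
Only numpy, scipy, OpenCV 4.12 (cv2) and the standard library are available. Lean on these libraries where they do the work, as an engineer would, in place of code of your own. Each camera call takes 0.05 s, during which the arm holds its last target. There are 200 camera calls.

## Working session

There is one attempt and no reset: what is moved stays moved. The work goes in short steps, Python scripts to look and compute and a tool call to move; the robot and the scene stay as the last step left them, time stands still between calls to the robot, and variables do not carry over. Pictures are saved under pics/ and viewed, at most 10 in all, crops included, and the job is handed in when it is done.

Besides the shell and the picture viewer there is one more tool, called after ">>>" as name(argument=value, ...), one argument or row to a line, values as JSON. arm_command: Moves the arm, as the interface text tells. Scaled input: -1 to 1 covers 0.8 m each way for a shift and pi rad each way for a turn. Its arguments: {"type":"object","properties":{"motion":{"type":"array"},"hand":{"type":"number"},"grip_force":{"type":"number"}},"required":["motion"]}

```bash
mkdir -p pics; ls
python3 - <<'E'
from plant import read_state,camera
import cv2,numpy as np
s=read_state(); print(s['t'],s['ee_pos'],np.round(s['eef_rot'],3).tolist(),s['grip_width'])
for n in('top','side'):
    c=camera(n); cv2.imwrite(f'pics/{n}0.png',cv2.resize(c['frame'][:,:,::-1],(800,600),interpolation=cv2.INTER_CUBIC)); cv2.imwrite(f'{n}0_raw.png',c['frame'][:,:,::-1])
    print(n,{k:np.round(v,4).tolist() for k,v in c.items() if k!='frame'})
E
```

```text
pics
0.0 [ 0.23512391 -0.46877919  0.25509818] [[0.894, 0.448, -0.001], [0.448, -0.894, 0.002], [0.0, -0.002, -1.0]] 0.0854809911169654
top {'fx': 367.9429, 'fy': 367.9429, 'cx': 253.5524, 'cy': 192.2824, 'extrinsics': [[0.0127, 0.9959, -0.0894, 0.3809], [-0.9999, 0.0129, 0.0024, -0.0253], [0.0035, 0.0894, 0.996, 1.473], [0.0, 0.0, 0.0, 1.0]]}
side {'fx': 369.5298, 'fy': 369.5298, 'cx': 257.89, 'cy': 185.9702, 'extrinsics': [[-0.9507, 0.2168, -0.2218, 0.2717], [-0.3101, -0.665, 0.6794, 0.6544], [-0.0001, 0.7147, 0.6994, 0.861], [0.0, 0.0, 0.0, 1.0]]}
```

View pics/top0.png

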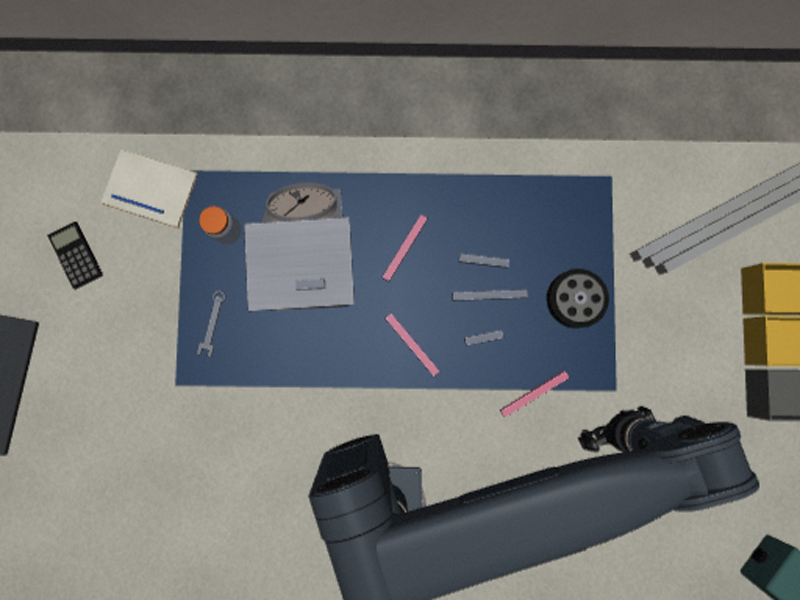

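View pics/side0.png

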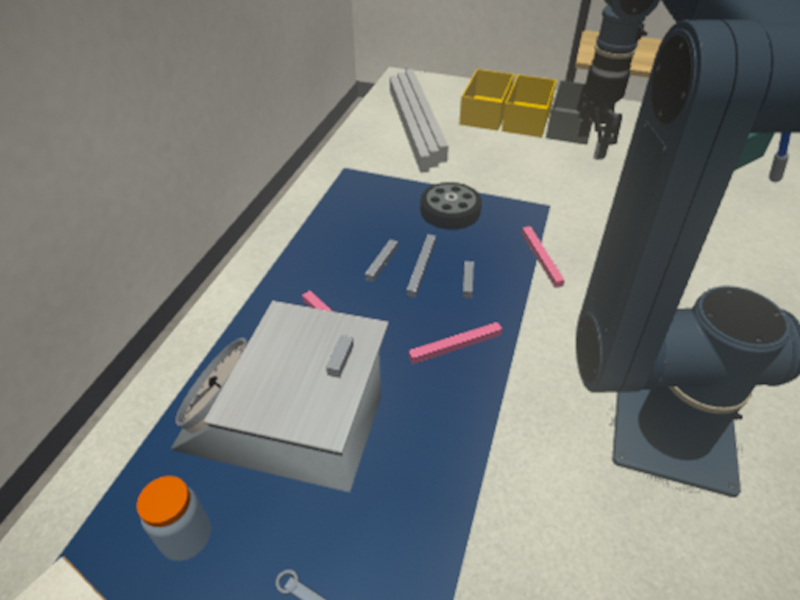

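Top picture: jar (213,221), wrench (211,322), wheel (578,297) and scale pan with corners near (245,222), (350,218), (354,304), (249,311). Steel bars lie at (310,284) on the pan and at (485,261), (490,295) and (484,338) on the mat. Lookalikes to ignore are the pink bars at (405,247), (412,345) and (535,394), plus the grey profiles at (720,215). Next I measure the bars and crop the dial.

```bash
cat > h.py <<'E'
import numpy as np,cv2
from plant import read_state,camera
def ray(c,uv,z):
    u,v=uv; d=np.array([(u-c['cx'])/c['fx'],-(v-c['cy'])/c['fy'],-1]); E=np.array(c['extrinsics'])
    w=E[:3,:3]@d; o=E[:3,3]; return o+w*(z-o[2])/w[2]
def proj(c,p):
    E=np.array(c['extrinsics']); q=E[:3,:3].T@(np.array(p)-E[:3,3]); return np.array([c['cx']+c['fx']*q[0]/-q[2],c['cy']-c['fy']*q[1]/-q[2]])
def rect(c,ctr,z,thr=None,half=34):
    # steel on mat: minAreaRect of a low-saturation blob at native pixel ctr
    x0,y0=int(ctr[0]-half),int(ctr[1]-half); im=c['frame'][y0:y0+2*half,x0:x0+2*half]
    im=cv2.resize(im,None,fx=8,fy=8,interpolation=cv2.INTER_CUBIC).astype(int)
    m=((im[:,:,0]>85)&(im[:,:,0]>im[:,:,2]-25) if thr is None else im[:,:,0]<thr).astype(np.uint8)
    cs,_=cv2.findContours(m,0,2); 
    k=max(cs,key=lambda q:(cv2.pointPolygonTest(q,(half*8.,half*8.),False)>=0)*1e6+cv2.contourArea(q))
    b=cv2.boxPoints(cv2.minAreaRect(k)); W=np.array([ray(c,((p[0]+.5)/8-.5+x0,(p[1]+.5)/8-.5+y0),z)[:2] for p in b])
    e=[W[1]-W[0],W[2]-W[1]]; l=[np.hypot(*a) for a in e]; a=e[int(l[1]>l[0])]
    return np.round(W.mean(0),4),np.round(sorted(l),4),round(np.degrees(np.arctan2(a[1],a[0]))%180,1)
E
python3 - <<'E'
from h import *
c=camera('top'); 
for n,p in dict(b127=(485,261),b191=(490,295),b96=(484,338)).items(): print(n,rect(c,np.array(p)*.64,.018))
P=[ray(c,np.array(p)*.64,.1826)[:2] for p in[(245,222),(350,218),(354,304),(249,311)]]
print('pan',np.round(P,3),np.mean(P,0),[np.hypot(*(P[i]-P[i-1])) for i in range(4)])
print('64',[np.round(ray(c,np.array(p)*.64,.2026)[:2],4) for p in[(296,280),(326,279),(310,284)]])
print('jar',ray(c,np.array((213,221))*.64,.12),'wheel',ray(c,np.array((578,297))*.64,.038),'wrench',ray(c,np.array((211,322))*.64,0))
f=c['frame'][110:200,150:240,::-1]; a=cv2.resize(f,(600,600),interpolation=cv2.INTER_CUBIC)
cv2.imwrite('pics/dial.png',a)
E
```

```text
b127 (array([ 0.6195, -0.2506]), array([0.022 , 0.1275]), np.float64(84.0))
b191 (array([ 0.5303, -0.266 ]), array([0.0227, 0.1902]), np.float64(93.1))
b96 (array([ 0.4216, -0.2505]), array([0.0214, 0.0972]), np.float64(102.6))
pan [[0.672 0.318]
 [0.684 0.079]
 [0.487 0.066]
 [0.469 0.302]] [0.5780352  0.19162585] [np.float64(0.20380348585154906), np.float64(0.23938590688365544), np.float64(0.19722685051555203), np.float64(0.23639182701985353)]
64 [array([0.5377, 0.1951]), array([0.5408, 0.1284]), array([0.5292, 0.1637])]
jar [0.68728066 0.41162885 0.12      ] wheel [ 0.52432683 -0.4849792   0.038     ] wrench [0.45155155 0.44468793 0.        ]
```

View pics/dial.png

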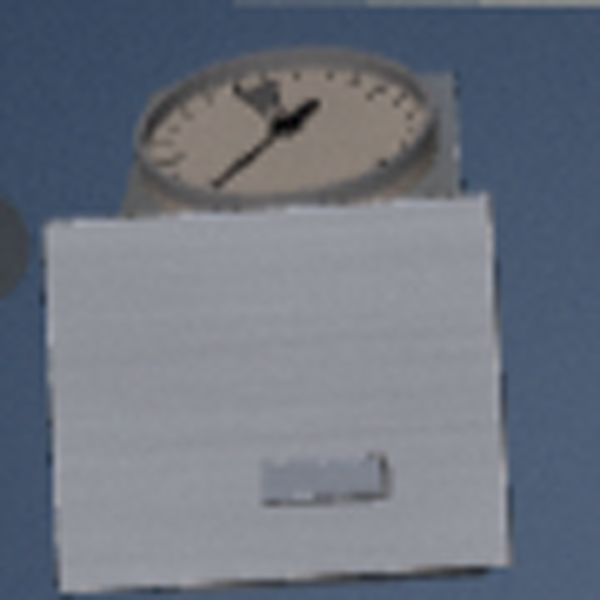

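The crop shows the needle running from its hub (288,125) to the tip (215,185), which is about 0.2 kg. The dark band is near (262,95). I rectify the dial to read the band's angle.

Run:
```python
from h import *
c=camera('top'); yaw=np.radians(3.6); x=np.array([np.cos(yaw),np.sin(yaw),0]); y=np.array([-x[1],x[0],0]); z=np.array([0,0,1.]); O=np.array([.578,.1916,0])
hub=np.array((288,125))*.15+np.array((150,110))-.4
# hub ray with plane y=0 of the scale -> centre
d=ray(c,hub,0)-ray(c,hub,.3); a=ray(c,hub,.3); n=x+z; C0=O+.157*x+.12*z; t=(C0-a)@n/(d@n); C=a+d*t; print('C rel',(C-O)@x,(C-O)@y,C[2])
up=(z-x)/2**.5; R=.09; S=600
dst=[];src=[]
for r,u in((-1,1),(1,1),(1,-1),(-1,-1)): src.append(proj(c,C+R*(r*y+u*up))); dst.append((300+300*r,300-300*u))
H=cv2.getPerspectiveTransform(np.float32(src),np.float32(dst)); w=cv2.warpPerspective(c['frame'],H,(S,S),flags=cv2.INTER_CUBIC)
cv2.imwrite('pics/rect.png',w[:,:,::-1])
```

```text
C rel 0.16436476466103683 0.001556474657978433 0.11263523533896316
```

View pics/rect.png

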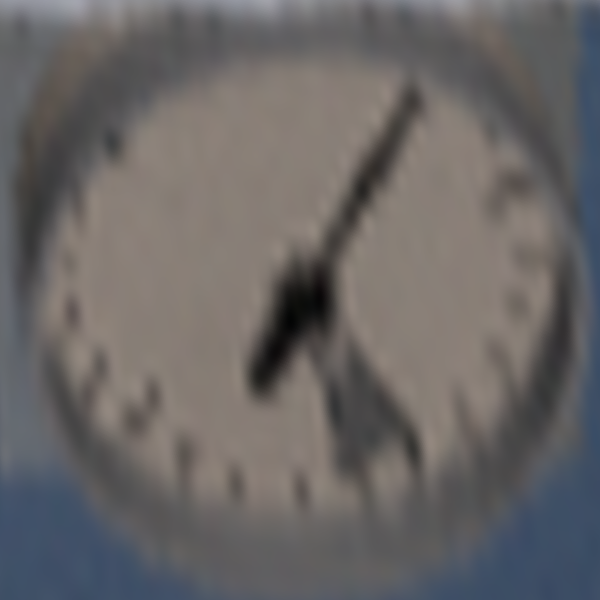

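Rectified, the needle reads about 28°, close to the 30° expected. The band's edges are near (345,475) and (415,460), so its middle is about 159°, or 1.06 kg. Every likely combination uses the 191 bar, so I start with it and will refine the band reading later.

>>> arm_command(
  motion=[
    [0.443, -0.062, 0.131, 0, 0, -0.369],
    [0.443, -0.062, 0.131, 0, 0, -0.369],
    [0.443, -0.062, 0.131, 0, 0, -0.369],
    [0.443, -0.062, 0.131, 0, 0, -0.369],
    [0.443, -0.062, 0.131, 0, 0, -0.369],
    [0.443, -0.062, 0.131, 0, 0, -0.369],
    [0.443, -0.062, 0.131, 0, 0, -0.369],
    [0.443, -0.062, 0.131, 0, 0, -0.369],
    [0.443, -0.062, 0.131, 0, 0, -0.369],
    [0.443, -0.062, 0.131, 0, 0, -0.369],
    [0.443, -0.062, 0.131, 0, 0, -0.369],
    [0.443, -0.062, 0.131, 0, 0, -0.369],
  ],
  hand=60,
  grip_force=40,
)

```text
t: 1.2
ee_pos: [0.5297, -0.2658, 0.151]
eef_rot: [[-0.053, 0.999, -0.001], [0.999, 0.053, 0.0], [0.0, -0.001, -1.0]]
wrist_force: [0.2, -0.1, -0.1]
grip_width: 0.0603
finger_force: 0.0
```

```bash
cat >> h.py <<'E'
def go(p,ang):
    """move row (normalised) from the measured pose to world p, tool down, tool x at heading ang deg; and where we are"""
    s=read_state(); R=np.array(s['eef_rot']); d=R.T@(np.array(p)-s['ee_pos']); from scipy.spatial.transform import Rotation as Ro
    a=np.radians(ang); T=np.array([[np.cos(a),np.sin(a),0],[np.sin(a),-np.cos(a),0],[0,0,-1]])
    return np.round(np.r_[d/.8,Ro.from_matrix(R.T@T).as_rotvec()/np.pi],4).tolist()
def show():
    s=read_state(); R=np.array(s['eef_rot']); print('t',round(s['t'],2),'p',np.round(s['ee_pos'],4),'xang',np.round(np.degrees(np.arctan2(R[1,0],R[0,0])),1),'F',np.round(s['wrist_force'],1),'w',round(s['grip_width'],4),'ff',np.round(s['finger_force'],1),'q',np.round(s['joint_positions'],0))
E
python3 - <<'E'
from h import *
show(); print(go([.530,-.266,.028],93.1))
c=camera('side'); u,v=proj(c,[.53,-.266,.05]); u,v=int(u),int(v); print(u,v)
cv2.imwrite('pics/s1.png',cv2.resize(c['frame'][max(v-60,0):v+60,max(u-80,0):u+80,::-1],(800,600),interpolation=cv2.INTER_CUBIC))
# dial polar profile
c=camera('top'); yaw=np.radians(3.6); x=np.array([np.cos(yaw),np.sin(yaw),0]); y=np.array([-x[1],x[0],0]); z=np.array([0,0,1.]); O=np.array([.578,.1916,0])
C=O+.1644*x+.0016*y+.1126*z; up=(z-x)/2**.5; g=cv2.cvtColor(c['frame'],cv2.COLOR_RGB2GRAY)
for r in(.035,.042,.05,.06):
    uv=np.float32([proj(c,C+r*(np.sin(a)*y+np.cos(a)*up)) for a in np.radians(range(126,200,3))])
    print(r,cv2.remap(g,uv[None,:,0],uv[None,:,1],cv2.INTER_CUBIC)[0].tolist())
E
```

```text
t 1.2 p [ 0.5297 -0.2658  0.151 ] xang 93.0 F [ 0.2 -0.1 -0.1] w 0.0603 ff 0.0 q [-33.  13.   5.  82.  -0.  54.]
[-0.0004, 0.0005, 0.1537, -0.0004, -0.0001, -0.0004]
269 159
0.035 [124, 121, 113, 97, 77, 70, 67, 66, 65, 67, 69, 63, 54, 70, 102, 126, 125, 122, 124, 125, 125, 125, 125, 123, 121]
0.042 [127, 130, 124, 108, 81, 66, 63, 66, 65, 64, 67, 67, 69, 76, 102, 123, 125, 123, 123, 123, 125, 125, 125, 124, 123]
0.05 [127, 127, 128, 119, 90, 66, 77, 90, 87, 78, 78, 70, 64, 70, 92, 117, 124, 121, 117, 119, 124, 123, 123, 122, 122]
0.06 [98, 111, 123, 124, 130, 115, 68, 90, 120, 119, 123, 98, 90, 116, 118, 119, 122, 105, 90, 118, 120, 120, 122, 117, 89]
```

View pics/s1.png

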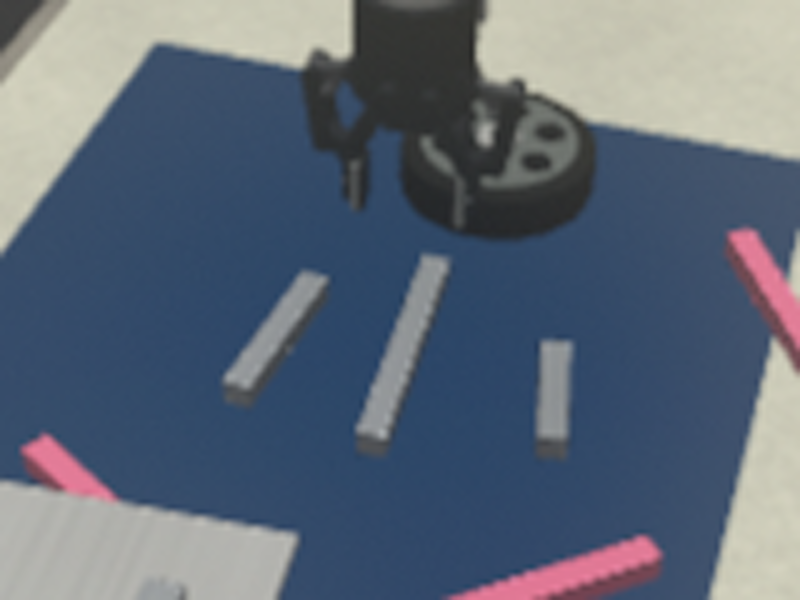

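The side view shows the open fingers above the long steel bar, which lies between the 127 and 96 bars. Using the dial marks as a reference, the band's middle is at 158°, or 1.055 kg. So 0.2 + 0.3 + 0.6 = 1.1 kg falls inside, and I only need to add the 191 and 96 bars.

>>> arm_command(
  motion=[
    [0, 0, 0.04, 0, 0, 0],
    [0, 0, 0.08, 0, 0, 0],
    [0, 0, 0.115, 0, 0, 0],
    [0, 0, 0.14, 0, 0, 0],
    [0, 0, 0.154, 0, 0, 0],
    [0, 0, 0.154, 0, 0, 0],
    [0, 0, 0.154, 0, 0, 0],
  ],
)

```text
t: 1.88
ee_pos: [0.5295, -0.2669, 0.0288]
eef_rot: [[-0.052, 0.999, 0.0], [0.999, 0.052, -0.0], [-0.0, 0.0, -1.0]]
wrist_force: [-0.2, -0.4, 0.2]
grip_width: 0.0597
finger_force: 0.0
```

>>> arm_command(
  motion=[
    [0, 0, 0, 0, 0, 0],
    [0, 0, 0, 0, 0, 0],
    [0, 0, 0, 0, 0, 0],
    [0, 0, 0, 0, 0, 0],
    [0, 0, 0, 0, 0, 0],
    [0, 0, 0, 0, 0, 0],
    [0, 0, 0, 0, 0, 0],
    [0, 0, 0, 0, 0, 0],
  ],
  hand=10,
  grip_force=60,
)

```text
t: 2.55
ee_pos: [0.5308, -0.267, 0.0306]
eef_rot: [[-0.053, 0.999, 0.002], [0.999, 0.053, -0.002], [-0.003, 0.002, -1.0]]
wrist_force: [-2.1, 0.4, 6.0]
grip_width: 0.0185
finger_force: 62.8
```

>>> arm_command(
  motion=[
    [0, 0, -0.02, 0, 0, 0],
    [0, 0, -0.06, 0, 0, 0],
    [0, 0, -0.11, 0, 0, 0],
    [0, 0, -0.16, 0, 0, 0],
    [0, 0, -0.21, 0, 0, 0],
    [0, 0, -0.25, 0, 0, 0],
    [0, 0, -0.28, 0, 0, 0],
    [0, 0, -0.3, 0, 0, 0],
    [0, 0, -0.31, 0, 0, 0],
    [0, 0, -0.31, 0, 0, 0],
  ],
)

```text
t: 3.38
ee_pos: [0.5305, -0.2663, 0.2774]
eef_rot: [[-0.053, 0.999, 0.002], [0.999, 0.053, -0.001], [-0.001, 0.002, -1.0]]
wrist_force: [0.8, -0.5, -6.5]
grip_width: 0.0181
finger_force: 61.4
```

Run:
```python
from h import *
show(); print(go([.638,.195,.27],93.6))
```

```text
t 3.38 p [ 0.5305 -0.2663  0.2774] xang 93.1 F [ 0.8 -0.5 -6.5] w 0.0181 ff 61.4 q [-33.  14.  20.  96.   0.  54.]
[0.5687, 0.165, 0.0089, 0.0005, 0.0004, -0.003]
```

>>> arm_command(
  motion=[
    [0.02, 0.006, 0, 0, 0, 0],
    [0.06, 0.018, 0, 0, 0, 0],
    [0.11, 0.032, 0, 0, 0, 0],
    [0.16, 0.046, 0, 0, 0, 0],
    [0.21, 0.061, 0, 0, 0, 0],
    [0.26, 0.075, 0, 0, 0, 0],
    [0.31, 0.09, 0, 0, 0, 0],
    [0.36, 0.105, 0, 0, 0, 0],
    [0.41, 0.119, 0, 0, 0, 0],
    [0.46, 0.134, 0, 0, 0, 0],
    [0.5, 0.145, 0, 0, 0, -0.002],
    [0.53, 0.154, 0, 0, 0, -0.003],
  ],
)

```text
t: 4.38
ee_pos: [0.6292, 0.1676, 0.2721]
eef_rot: [[-0.066, 0.998, -0.006], [0.998, 0.066, 0.001], [0.001, -0.006, -1.0]]
wrist_force: [0.9, -0.8, -6.4]
grip_width: 0.0186
finger_force: 61.2
```

>>> arm_command(
  motion=[
    [0.02, 0.006, 0, 0, 0, 0],
    [0.03, 0.009, 0, 0, 0, 0],
    [0.039, 0.011, 0, 0, 0, 0],
    [0.039, 0.011, 0, 0, 0, 0],
    [0.039, 0.011, 0, 0, 0, 0],
    [0.039, 0.011, 0, 0, 0, 0],
  ],
)

```text
t: 4.88
ee_pos: [0.6371, 0.1941, 0.2761]
eef_rot: [[-0.061, 0.998, -0.001], [0.998, 0.061, -0.001], [-0.001, -0.001, -1.0]]
wrist_force: [-0.9, -0.9, -6.7]
grip_width: 0.0184
finger_force: 61.2
```

Run:
```python
from h import *
show(); print(go([.638,.195,.22],93.6))
c=camera('side'); cv2.imwrite('pics/s2.png',cv2.resize(c['frame'][150:330,80:280,::-1],(666,600),interpolation=cv2.INTER_CUBIC))
```

```text
t 4.88 p [0.6371 0.1941 0.2761] xang 93.5 F [-0.9 -0.9 -6.7] w 0.0184 ff 61.2 q [ 11.  26.  36. 100.  -0.  98.]
[0.0012, 0.0013, 0.0701, -0.0003, 0.0003, -0.0005]
```

View pics/s2.png

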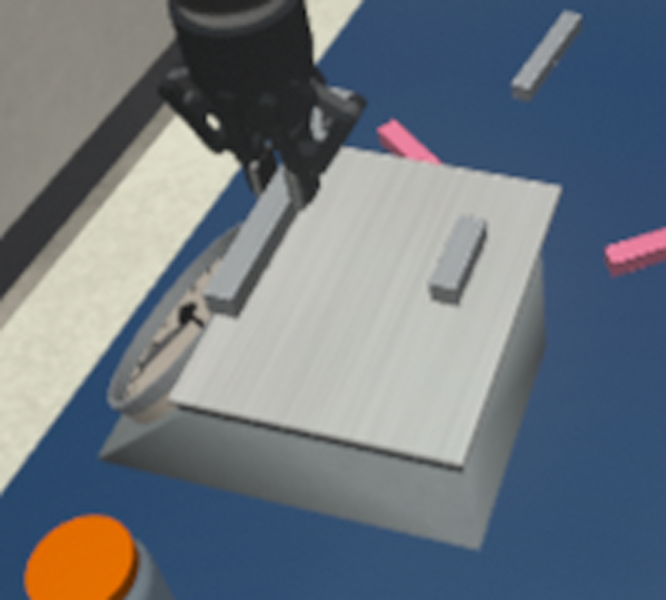

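Side crop: the 191 bar hangs level over the pan's dial edge, parallel to it and clear of the 64 bar at (460,258). Lowering it slowly onto the pan.

>>> arm_command(
  motion=[
    [0.001, 0.001, 0.02, 0, 0, 0],
    [0.001, 0.001, 0.04, 0, 0, 0],
    [0.001, 0.001, 0.058, 0, 0, 0],
    [0.001, 0.001, 0.068, 0, 0, 0],
    [0.001, 0.001, 0.074, 0, 0, 0],
    [0.001, 0.001, 0.076, 0, 0, 0],
    [0.001, 0.001, 0.078, 0, 0, 0],
    [0.001, 0.001, 0.08, 0, 0, 0],
    [0.001, 0.001, 0.082, 0, 0, 0],
    [0.001, 0.001, 0.084, 0, 0, 0],
    [0.001, 0.001, 0.086, 0, 0, 0],
    [0.001, 0.001, 0.086, 0, 0, 0],
  ],
)

```text
t: 5.93
ee_pos: [0.6385, 0.1963, 0.2085]
eef_rot: [[-0.063, 0.998, 0.002], [0.998, 0.063, -0.0], [-0.0, 0.002, -1.0]]
wrist_force: [0.8, -0.9, -1.8]
grip_width: 0.0184
finger_force: 61.7
```

>>> arm_command(
  motion=[
    [0, 0, 0.001, 0, 0, 0],
    [0, 0, 0.002, 0, 0, 0],
    [0, 0, 0.0025, 0, 0, 0],
    [0, 0, 0.0025, 0, 0, 0],
    [0, 0, 0.0025, 0, 0, 0],
  ],
)

```text
t: 6.35
ee_pos: [0.6385, 0.1964, 0.2063]
eef_rot: [[-0.063, 0.998, 0.002], [0.998, 0.063, 0.0], [-0.0, 0.002, -1.0]]
wrist_force: [1.7, -1.5, -0.4]
grip_width: 0.0185
finger_force: 62.0
```

>>> arm_command(
  motion=[
    [0, 0, 0, 0, 0, 0],
    [0, 0, 0, 0, 0, 0],
    [0, 0, 0, 0, 0, 0],
    [0, 0, 0, 0, 0, 0],
    [0, 0, 0, 0, 0, 0],
    [0, 0, 0, 0, 0, 0],
  ],
  hand=34,
)

```text
t: 6.85
ee_pos: [0.6378, 0.1965, 0.2055]
eef_rot: [[-0.063, 0.998, -0.0], [0.998, 0.063, 0.0], [0.0, -0.0, -1.0]]
wrist_force: [-0.3, -0.2, 0.0]
grip_width: 0.0339
finger_force: 0.0
```

>>> arm_command(
  motion=[
    [0, 0, -0.01, 0, 0, 0],
    [0, 0, -0.03, 0, 0, 0],
    [0, 0, -0.06, 0, 0, 0],
    [0, 0, -0.1, 0, 0, 0],
    [0, 0, -0.13, 0, 0, 0],
    [0, 0, -0.13, 0, 0, 0],
  ],
)

```text
t: 7.35
ee_pos: [0.6394, 0.1967, 0.3175]
eef_rot: [[-0.063, 0.998, 0.012], [0.998, 0.063, 0.002], [0.002, 0.012, -1.0]]
wrist_force: [-0.5, -0.7, 1.7]
grip_width: 0.0341
finger_force: 0.0
```

Run:
```python
from h import *
show(); print(go([.4216,-.2505,.20],102.6))
```

```text
t 7.35 p [0.6394 0.1967 0.3175] xang 93.6 F [-0.5 -0.7  1.7] w 0.0341 ff 0.0 q [ 11.  28.  43. 104.   0.  98.]
[-0.5411, -0.3084, 0.1424, 0.0038, -0.0002, -0.0501]
```

>>> arm_command(
  motion=[
    [-0.541, -0.308, 0.05, 0, 0, -0.05],
    [-0.541, -0.308, 0.05, 0, 0, -0.05],
    [-0.541, -0.308, 0.05, 0, 0, -0.05],
    [-0.541, -0.308, 0.05, 0, 0, -0.05],
    [-0.541, -0.308, 0.05, 0, 0, -0.05],
    [-0.541, -0.308, 0.05, 0, 0, -0.05],
    [-0.541, -0.308, 0.1, 0, 0, -0.05],
    [-0.541, -0.308, 0.14, 0, 0, -0.05],
    [-0.541, -0.308, 0.14, 0, 0, -0.05],
    [-0.541, -0.308, 0.14, 0, 0, -0.05],
    [-0.541, -0.308, 0.14, 0, 0, -0.05],
    [-0.541, -0.308, 0.14, 0, 0, -0.05],
  ],
  hand=60,
)

```text
t: 8.35
ee_pos: [0.4243, -0.2393, 0.2029]
eef_rot: [[-0.218, 0.976, 0.001], [0.976, 0.218, -0.0], [-0.001, 0.001, -1.0]]
wrist_force: [1.1, -0.0, 0.5]
grip_width: 0.0602
finger_force: 0.0
```

>>> arm_command(
  motion=[
    [0, 0, 0, 0, 0, 0],
    [0, 0, 0, 0, 0, 0],
    [0, 0, 0, 0, 0, 0],
    [0, 0, 0, 0, 0, 0],
  ],
)

```text
t: 8.68
ee_pos: [0.4263, -0.2372, 0.2041]
eef_rot: [[-0.219, 0.976, 0.001], [0.976, 0.219, -0.0], [-0.001, 0.001, -1.0]]
wrist_force: [0.3, -0.0, 0.5]
grip_width: 0.0602
finger_force: 0.0
```

Run:
```python
from h import *
show(); print(go([.4216,-.2505,.031],102.6))
```

```text
t 8.68 p [ 0.4263 -0.2372  0.2041] xang 102.7 F [ 0.3 -0.   0.5] w 0.0602 ff 0.0 q [-37.  -3.  -6.  87.   0.  40.]
[-0.0148, -0.0097, 0.2164, 0.0004, 0.0002, 0.0004]
```

>>> arm_command(
  motion=[
    [-0.015, -0.01, 0.04, 0, 0, 0],
    [-0.015, -0.01, 0.09, 0, 0, 0],
    [-0.015, -0.01, 0.14, 0, 0, 0],
    [-0.015, -0.01, 0.18, 0, 0, 0],
    [-0.015, -0.01, 0.205, 0, 0, 0],
    [-0.015, -0.01, 0.216, 0, 0, 0],
    [-0.015, -0.01, 0.217, 0, 0, 0],
    [-0.015, -0.01, 0.217, 0, 0, 0],
  ],
)

```text
t: 9.35
ee_pos: [0.4215, -0.251, 0.0307]
eef_rot: [[-0.22, 0.976, 0.001], [0.976, 0.22, -0.001], [-0.001, 0.001, -1.0]]
wrist_force: [0.9, 0.8, 0.1]
grip_width: 0.0601
finger_force: 0.0
```

>>> arm_command(
  motion=[
    [0, 0, 0, 0, 0, 0],
    [0, 0, 0, 0, 0, 0],
    [0, 0, 0, 0, 0, 0],
    [0, 0, 0, 0, 0, 0],
    [0, 0, 0, 0, 0, 0],
    [0, 0, 0, 0, 0, 0],
    [0, 0, 0, 0, 0, 0],
    [0, 0, 0, 0, 0, 0],
  ],
  hand=10,
)

```text
t: 10.02
ee_pos: [0.4217, -0.2525, 0.0318]
eef_rot: [[-0.218, 0.976, 0.003], [0.976, 0.218, -0.002], [-0.003, 0.003, -1.0]]
wrist_force: [-0.1, 0.1, 5.2]
grip_width: 0.0183
finger_force: 62.2
```

>>> arm_command(
  motion=[
    [0, 0, -0.02, 0, 0, 0],
    [0, 0, -0.06, 0, 0, 0],
    [0, 0, -0.11, 0, 0, 0],
    [0, 0, -0.16, 0, 0, 0],
    [0, 0, -0.21, 0, 0, 0],
    [0, 0, -0.25, 0, 0, 0],
    [0, 0, -0.28, 0, 0, 0],
    [0, 0, -0.3, 0, 0, 0],
    [0, 0, -0.31, 0, 0, 0],
    [0, 0, -0.31, 0, 0, 0],
    [0, 0, -0.31, 0, 0, 0],
  ],
)

```text
t: 10.93
ee_pos: [0.4201, -0.2513, 0.2766]
eef_rot: [[-0.218, 0.976, -0.001], [0.976, 0.218, 0.001], [0.001, -0.001, -1.0]]
wrist_force: [-0.0, -0.9, -4.1]
grip_width: 0.0182
finger_force: 61.1
```

Run:
```python
from h import *
show(); print(go([.586,.192,.27],93.6))
c=camera('top'); f=c['frame'][110:230,150:330,::-1]; cv2.imwrite('pics/t2.png',cv2.resize(f,(800,533),interpolation=cv2.INTER_CUBIC))
```

```text
t 10.93 p [ 0.4201 -0.2513  0.2766] xang 102.6 F [-0.  -0.9 -4.1] w 0.0182 ff 61.1 q [-39.  -2.   3.  95.  -0.  39.]
[0.4957, 0.3231, 0.0085, -0.0003, -0.0004, 0.0499]
```

View pics/t2.png

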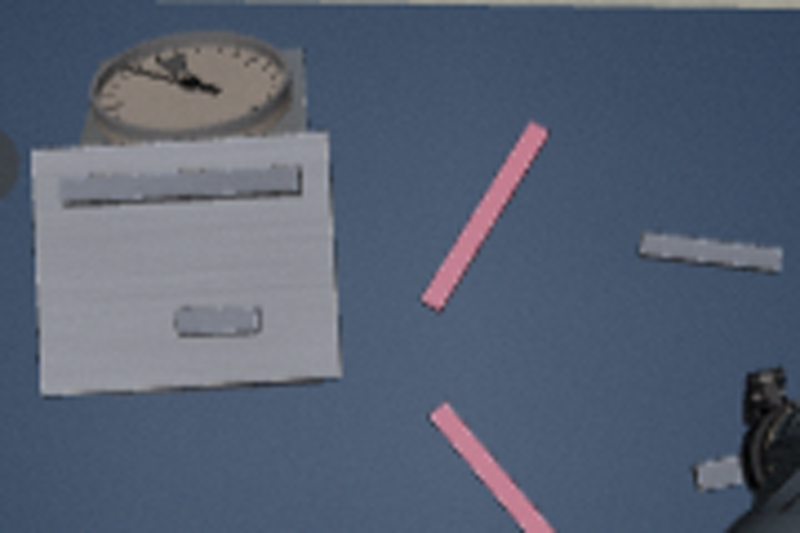

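The top crop shows the 191 bar lying flat near the pan's dial edge (180,185), with the 64 bar at (217,322). The needle points to about 0.8 kg at (125,68). The gap between the two bars is free for the 96 bar now in the gripper.

>>> arm_command(
  motion=[
    [0.02, 0.013, 0, 0, 0, 0.005],
    [0.06, 0.039, 0, 0, 0, 0.01],
    [0.1, 0.065, 0, 0, 0, 0.015],
    [0.14, 0.091, 0, 0, 0, 0.02],
    [0.18, 0.117, 0, 0, 0, 0.025],
    [0.22, 0.143, 0, 0, 0, 0.03],
    [0.26, 0.169, 0, 0, 0, 0.035],
    [0.3, 0.195, 0, 0, 0, 0.04],
    [0.34, 0.221, 0, 0, 0, 0.045],
    [0.38, 0.247, 0, 0, 0, 0.05],
    [0.42, 0.273, 0, 0, 0, 0.05],
    [0.46, 0.3, 0, 0, 0, 0.05],
  ],
)

```text
t: 11.98
ee_pos: [0.5735, 0.1618, 0.2748]
eef_rot: [[-0.063, 0.998, -0.005], [0.998, 0.063, -0.001], [-0.001, -0.005, -1.0]]
wrist_force: [1.3, -1.6, -3.9]
grip_width: 0.0181
finger_force: 61.1
```

>>> arm_command(
  motion=[
    [0.02, 0.013, 0, 0, 0, 0],
    [0.03, 0.02, 0, 0, 0, 0],
    [0.035, 0.023, 0, 0, 0, 0],
    [0.035, 0.023, 0, 0, 0, 0],
    [0.035, 0.023, 0, 0, 0, 0],
    [0.035, 0.023, 0, 0, 0, 0],
  ],
)

```text
t: 12.48
ee_pos: [0.5904, 0.1881, 0.2771]
eef_rot: [[-0.061, 0.998, -0.001], [0.998, 0.061, -0.001], [-0.001, -0.002, -1.0]]
wrist_force: [0.3, -0.5, -2.8]
grip_width: 0.0184
finger_force: 61.1
```

Run:
```python
from h import *
show(); print(go([.586,.192,.210],93.6))
```

```text
t 12.48 p [0.5904 0.1881 0.2771] xang 93.5 F [ 0.3 -0.5 -2.8] w 0.0184 ff 61.1 q [11. 18. 25. 98. -0. 98.]
[0.0052, -0.0051, 0.0838, -0.0005, 0.0002, -0.0004]
```

>>> arm_command(
  motion=[
    [0.005, -0.005, 0.02, 0, 0, 0],
    [0.005, -0.005, 0.045, 0, 0, 0],
    [0.005, -0.005, 0.065, 0, 0, 0],
    [0.005, -0.005, 0.077, 0, 0, 0],
    [0.005, -0.005, 0.081, 0, 0, 0],
    [0.005, -0.005, 0.083, 0, 0, 0],
    [0.005, -0.005, 0.085, 0, 0, 0],
    [0.005, -0.005, 0.087, 0, 0, 0],
    [0.005, -0.005, 0.089, 0, 0, 0],
    [0.005, -0.005, 0.09, 0, 0, 0],
    [0.005, -0.005, 0.09, 0, 0, 0],
    [0.005, -0.005, 0.09, 0, 0, 0],
  ],
)

```text
t: 13.48
ee_pos: [0.5871, 0.193, 0.2063]
eef_rot: [[-0.063, 0.998, 0.001], [0.998, 0.063, 0.0], [0.0, 0.001, -1.0]]
wrist_force: [0.5, -0.4, -2.4]
grip_width: 0.0185
finger_force: 61.2
```

>>> arm_command(
  motion=[
    [0, 0, 0.001, 0, 0, 0],
    [0, 0, 0.002, 0, 0, 0],
    [0, 0, 0.003, 0, 0, 0],
    [0, 0, 0.003, 0, 0, 0],
    [0, 0, 0.003, 0, 0, 0],
    [0, 0, 0.003, 0, 0, 0],
  ],
)

```text
t: 13.98
ee_pos: [0.5871, 0.193, 0.2038]
eef_rot: [[-0.063, 0.998, 0.001], [0.998, 0.063, 0.0], [0.0, 0.001, -1.0]]
wrist_force: [0.6, -0.5, 0.2]
grip_width: 0.0182
finger_force: 61.4
```

>>> arm_command(
  motion=[
    [0, 0, 0, 0, 0, 0],
    [0, 0, 0, 0, 0, 0],
    [0, 0, 0, 0, 0, 0],
    [0, 0, 0, 0, 0, 0],
    [0, 0, 0, 0, 0, 0],
    [0, 0, 0, 0, 0, 0],
  ],
  hand=32,
)

```text
t: 14.48
ee_pos: [0.5866, 0.1929, 0.2032]
eef_rot: [[-0.063, 0.998, -0.0], [0.998, 0.063, -0.0], [-0.0, -0.0, -1.0]]
wrist_force: [0.8, 0.6, -0.1]
grip_width: 0.0322
finger_force: 0.0
```

>>> arm_command(
  motion=[
    [0, 0, -0.01, 0, 0, 0],
    [0, 0, -0.03, 0, 0, 0],
    [0, 0, -0.06, 0, 0, 0],
    [0, 0, -0.1, 0, 0, 0],
    [-0.05, 0, -0.13, 0, 0, 0],
    [-0.1, -0.05, -0.13, 0, 0, 0],
    [-0.15, -0.1, -0.13, 0, 0, 0],
    [-0.2, -0.15, -0.13, 0, 0, 0],
    [-0.25, -0.2, -0.13, 0, 0, 0],
    [-0.3, -0.2, -0.13, 0, 0, 0],
    [-0.3, -0.2, -0.13, 0, 0, 0],
    [-0.3, -0.2, -0.13, 0, 0, 0],
  ],
)

```text
t: 15.48
ee_pos: [0.4398, -0.0604, 0.3086]
eef_rot: [[-0.058, 0.998, 0.001], [0.998, 0.058, -0.003], [-0.003, 0.001, -1.0]]
wrist_force: [0.5, 0.2, 0.7]
grip_width: 0.0317
finger_force: 0.0
```

Run:
```python
from h import *
show()
c=camera('top'); f=c['frame'][110:200,150:240,::-1]; cv2.imwrite('pics/t3.png',cv2.resize(f,(600,600),interpolation=cv2.INTER_CUBIC))
```

```text
t 15.48 p [ 0.4398 -0.0604  0.3086] xang 93.3 F [0.5 0.2 0.7] w 0.0317 ff 0.0 q [-16.  -8.   1.  99.  -0.  70.]
```

View pics/t3.png

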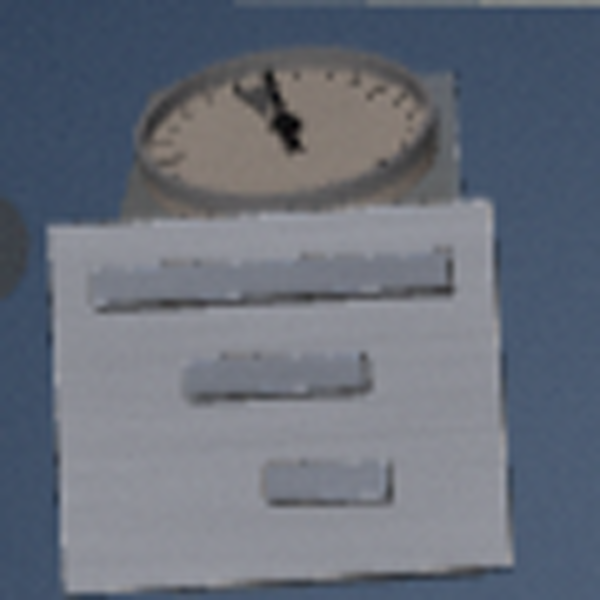

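The crop shows three bars flat on the pan. The needle, tip at (268,70), lies over the band's clockwise side. I measure the needle against the band edges and the marks.

Run:
```python
from h import *
c=camera('top'); yaw=np.radians(3.6); x=np.array([np.cos(yaw),np.sin(yaw),0]); y=np.array([-x[1],x[0],0]); z=np.array([0,0,1.]); O=np.array([.578,.1916,0])
up=(z-x)/2**.5; C=O+.1644*x+.0016*y+.1126*z+.012*up
old=cv2.cvtColor(cv2.imread('top0_raw.png'),cv2.COLOR_BGR2GRAY); new=cv2.cvtColor(c['frame'],cv2.COLOR_RGB2GRAY)
A=np.arange(138,190,2.)
print(A.astype(int).tolist())
for r in(.04,.046,.052,.058,.066,.072):
    uv=np.float32([proj(c,C+r*(np.sin(a)*y+np.cos(a)*up)) for a in np.radians(A)])
    for n,g in(('old',old),('new',new)): print(r,n,cv2.remap(g,uv[None,:,0],uv[None,:,1],cv2.INTER_LINEAR)[0].tolist())
# needle line in the dial plane from the difference of pictures
W=np.array([proj(c,C+.09*(r*y+u*up)) for r,u in((-1,1),(1,1),(1,-1),(-1,-1))],np.float32)
H=cv2.getPerspectiveTransform(W,np.float32([(0,0),(600,0),(600,600),(0,600)]))
for n,g in(('old',old),('new',new)):
    w=cv2.warpPerspective(g,H,(600,600),flags=cv2.INTER_CUBIC); m=(w<50).astype(np.uint8); m[:100]=0;m[540:]=0;m[:,:120]=0;m[:,480:]=0
    k,l,st,ce=cv2.connectedComponentsWithStats(m); i=1+np.argmax(st[1:,4]); p=np.argwhere(l==i)[:,::-1].astype(np.float32)
    vx,vy,x0,y0=cv2.fitLine(p,2,0,.01,.01).ravel(); print(n,len(p),'dir',np.degrees(np.arctan2(vx,-vy))%180,'via',x0,y0,'box',st[i])
```

```text
[138, 140, 142, 144, 146, 148, 150, 152, 154, 156, 158, 160, 162, 164, 166, 168, 170, 172, 174, 176, 178, 180, 182, 184, 186, 188]
0.04 old [128, 128, 129, 122, 105, 89, 79, 74, 69, 68, 73, 77, 76, 73, 69, 80, 100, 118, 122, 125, 127, 125, 123, 118, 110, 103]
0.04 new [126, 125, 125, 118, 102, 88, 79, 74, 69, 68, 73, 77, 71, 52, 36, 42, 59, 78, 96, 112, 123, 124, 124, 124, 124, 124]
0.046 old [128, 125, 120, 110, 96, 80, 74, 71, 69, 68, 68, 70, 73, 71, 66, 65, 90, 117, 125, 127, 128, 127, 126, 125, 123, 121]
0.046 new [124, 122, 117, 108, 94, 79, 73, 70, 69, 68, 67, 64, 58, 48, 33, 27, 63, 103, 116, 121, 124, 124, 124, 124, 123, 123]
0.052 old [128, 128, 124, 111, 97, 83, 73, 68, 69, 70, 70, 69, 70, 71, 72, 74, 93, 115, 125, 126, 127, 128, 128, 127, 126, 126]
0.052 new [125, 125, 121, 109, 95, 81, 71, 67, 68, 70, 69, 68, 57, 46, 44, 46, 74, 106, 121, 123, 124, 123, 123, 124, 125, 123]
0.058 old [129, 129, 124, 110, 93, 80, 77, 79, 81, 76, 70, 70, 71, 71, 73, 81, 94, 115, 125, 126, 127, 126, 126, 126, 126, 125]
0.058 new [125, 125, 121, 109, 93, 79, 76, 78, 80, 76, 71, 70, 67, 50, 43, 57, 80, 109, 123, 124, 124, 124, 124, 124, 123, 123]
0.066 old [126, 126, 128, 128, 113, 71, 67, 94, 105, 110, 110, 112, 93, 81, 82, 92, 103, 118, 126, 127, 116, 101, 116, 125, 125, 125]
0.066 new [124, 123, 124, 124, 110, 70, 66, 92, 103, 109, 109, 110, 93, 67, 33, 55, 94, 113, 123, 124, 113, 98, 114, 124, 124, 124]
0.072 old [104, 110, 116, 119, 117, 115, 89, 90, 111, 115, 117, 115, 105, 89, 105, 115, 116, 119, 120, 120, 108, 101, 116, 120, 119, 119]
0.072 new [103, 110, 114, 116, 114, 112, 87, 88, 107, 112, 114, 113, 99, 74, 40, 49, 103, 115, 117, 116, 104, 97, 113, 118, 118, 118]
old 4350 dir 31.482277 via 294.05057 360.80597 box [ 253  307   79  121 4350]
new 4613 dir 164.44237 via 301.0776 328.77997 box [ 273  249   59  154 4613]
```

The needle reads 164–166°. The band runs from about 147° to 169° (middle 158°), so the needle is inside by roughly 3°. The bars lie flat and the arm is clear, so I'm handing in.

```bash
python3 -c "
from plant import hand_in; print(hand_in())"
```

```text
the job is handed in; nothing more can be done
None
```

I added the 191 mm and 96 mm bars to the 64 mm bar on the pan, so the needle rests at about 165° (1.1 kg), inside the 147–169° band by roughly 3°; the job is handed in, with no verdict returned.

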